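# Trip the hidden latch of the weight drawer

## Task

Two drawer boxes stand on the bench, a wide one and a narrow one, both latched shut. Take the release rod (the pin with the straight cylindrical handle) out of the stand, push it down through the round access hole in the top of the wide box until the hidden latch trips and its drawer springs out, then put the rod back upright in the stand, fully seated. Leave the narrow box's drawer shut.

Things in the scene. Friction and masses are not known exactly. Their poses are not given: they have to be found in the camera images.
- release_rod: Loose pin, 70 g, upright in either socket of the stand (the other holds an awl with a ball handle, not needed). Origin: underside of its collar; z up. Below: steel rod 7 mm thick, 85 mm long, round tip. Above: collar 40 mm across, z 0 to 6 mm, then a straight black cylindrical handle, 24 mm across, z 6 to 76 mm, with two steel bands. Grip the handle from above at z 40 to 60 mm.
- rod_stand: Fixed aluminium stand; origin at the centre of its foot, on the bench. A level plate, 64 mm (x) by 160 mm (y), has its top at z = 100 mm, with two through sockets at x = 0, y = -45 and +45 mm, 22 mm across with a 3 mm countersink. The rod is seated when its collar rests on the plate: its origin is then at the stand's z = 100 mm.
- wide_box: Fixed grey box, 130 mm deep (x), 100 mm wide (y), 100 mm high, holding one drawer; origin at the centre of its underside, x from drawer front to back, z up. The narrow box is alike but 64 mm wide and stands on the other side of the stand (which is left varies). Clear inside below the access hole down to the latch.
- wide_hole (a point): Centre of the mouth of the access hole in the wide box's top: at the box's x = 35, y = 0, z = 100 mm. Vertical, 22 mm across, 3 mm countersink. The latch, a plate 36 mm square, lies 70 mm below the mouth; it yields at 2 to 6 N, trips when pushed 7 mm down, stops at 18 mm, need not be held. Push until the rod's collar is 0 to 4 mm above the box top (latch then 11 to 15 mm down).
- wide_drawer (a joint): How far the drawer of the wide box is out, in m: 0 shut and latched; when the latch trips, a spring pushes it out towards the robot to 0.045 in about half a second.
- narrow_drawer (a joint): The same for the drawer of the narrow box; it is to stay 0.
Mind the look-alikes: they are no part of the job. Leave any purple or yellow look-alike of the release_rod alone.

How it is judged:
By the outcome, as a careful person would: the job done as asked, in the order asked, and still so for the second after the job is handed in, with the robot touching nothing.
It also fails if it takes over 48 s, if anything falls off the work surface, if the arm or the gripper's body presses on something with over 40 N, if the wrist force passes 120 N, or if a joint passes its speed limit or range.

## Robot

A 6-joint arm with a two-finger parallel gripper is mounted at the origin on a cart in front of the work surface, level with it; the furniture and walls round the work are solid. World frame = base frame: x ahead of the robot, y to its left, z up, the work surface at z = 0. Lengths are in m, angles in rad, forces in N, time in s.
With the tool pointing down it reaches from about 0.25 to 0.725 m from the base axis. Payload 4 kg.
Tool frame: the origin (TCP) lies at the very end of the fingers, on their centre line; the grasp point (between the pads) lies 19 mm behind it; x points along the fingers, y is the direction in which the jaws open and shut, and the axes are right-handed (so a half turn about x gives the same grasp; the last joint's range is limited). The gripper opens to 85 mm and grips with 20 to 120 N. Pads are 22 mm wide; open, the fingers measure 114 mm over their backs; the gripper's body (76 mm by 85 mm) begins 54 mm behind the grasp point. The pads swing forward as they close: fully open they stand 13 mm farther back than shut.
Start: joints at [-1.14, 0.241, 0.005, 1.335, 0, 1.571], TCP at [0.209, -0.454, 0.231] pointing down, gripper open.
Joint ranges: [-2.72, 2.72], [-1.05, 1.87], [-1.09, 1.28], [-1.99, 2.15], [-1.42, 1.44], [-3.14, 3.14]. Speed limits (rad/s): [2.79, 2.79, 3.14, 3.14, 3.14, 3.14].

## Interface

Orientations are given as a 3x3 rotation matrix whose columns are the frame's x, y, z axes.
In Python, from rig import robot, eyes gives the robot as it stands. The module is installed in compiled form; this text tells all that it offers.
- The arm moves only by the shell command python3 -m creep 'ROWS' [FORCE]. ROWS is JSON, a list of rows, each a list of 7 numbers: the turn, a rotation vector about the world's x, y, z in degrees, then the shift along the world's x, y, z in mm, then the opening in per cent of the stroke, from 0 (shut) to 100 (fully open). In form: [[wx, wy, wz, x, y, z, claw], ...]. A call has 1 to 20 rows; each row is the pose to reach, as a shift and turn from the pose commanded when the call began; what a row does not reach only later rows make up. A row lasts 1/8 s, in which the tool goes at most 62.5 mm and 10.7 degrees, less where a joint would pass 70% of its speed; a pose out of reach is approached as far as the arm can. A call with a gripper value outside its range is refused whole. The fingers move at their own pace and stop on an object; FORCE is the grip in N (left out, the last holds). Time passes only in rows, so rows that repeat a pose let the fingers close. It gives the time, the measured TCP pose, the force and the opening at its end, in the units of the state.
- robot.sense(): the state, without advancing time (a new reading comes with each control period).
- eyes.get_image(name): name is "scene" or "top" or "wrist"; returns a dict with "color" (400x640x3 uint8, blue, green, red), "fx", "fy", "cx", "cy" (pixels), "extrinsics" (4x4, takes a point from camera to world coordinates). Camera axes: x right, y up, looking along -z (the intrinsics and any distortion apply to the point x, -y, -z); pixel columns grow to the right and rows downward; lengths in m; the calibration is good to about 2 mm. A picture is of the moment at which its call begins. There is no depth.
- robot.job_done(): hands the job in, once; it reports no verdict.
The state is a dict: "time_s": time; "joints": joint angles; "joint_vel": joint speeds; "joint_torque": joint torques, N m; "eef_pos": TCP position; "ee_rot": TCP orientation; "contact_force": force on the tool from outside, world axes, zero at the start; "torque": the same for the moment, N m; "width": finger opening in m.
Only numpy, scipy, OpenCV 4.12 (cv2) and the standard library are available. Lean on these libraries where they do the work, as an engineer would, in place of code of your own. Each camera call takes 0.05 s, during which the arm holds its last target.

## Working session

There is one attempt and no reset: what is moved stays moved. The work goes in short steps, Python scripts to look and compute and a shell command to move; the robot and the scene stay as the last step left them, time stands still between calls to the robot, and variables do not carry over. Pictures are saved under pics/ and viewed, and the job is handed in when it is done.

```bash
mkdir -p pics
python3 - <<'E'
from rig import robot, eyes
import cv2, numpy as np
s=robot.sense(); print({k:np.round(v,3).tolist() for k,v in s.items()})
for n in ["scene","top","wrist"]:
    d=eyes.get_image(n); cv2.imwrite(f"pics/{n}0.png",d["color"]); print(n,d["fx"],d["fy"],d["cx"],d["cy"],[k for k in d]); print(np.round(d["extrinsics"],3).tolist())
E
```

```text
{'time_s': 0.0, 'joints': [-1.14, 0.241, 0.004, 1.335, -0.0, 1.571], 'joint_vel': [-0.0, 0.0, -0.001, -0.001, -0.002, -0.0], 'joint_torque': [0.001, -37.232, 25.241, 0.017, 0.0, -0.0], 'eef_pos': [0.209, -0.454, 0.23], 'ee_rot': [[-0.001, 0.418, -0.909], [0.002, -0.909, -0.418], [-1.0, -0.002, 0.0]], 'contact_force': [0.315, -0.445, -0.978], 'torque': [-0.043, 0.029, -0.058], 'width': 0.086}
scene 429.6514281935173 429.6514281935173 323.01665074408214 199.67158780809214 ['color', 'fx', 'fy', 'cx', 'cy', 'extrinsics']
[[1.0, 0.026, -0.002, 0.526], [-0.022, 0.783, -0.622, -0.688], [-0.015, 0.622, 0.783, 1.027], [0.0, 0.0, 0.0, 1.0]]
top 476.52792957840114 476.52792957840114 317.6640755658972 199.93546688883103 ['color', 'fx', 'fy', 'cx', 'cy', 'extrinsics']
[[0.013, 0.99, -0.14, 0.356], [-1.0, 0.015, 0.013, 0.064], [0.015, 0.14, 0.99, 1.288], [0.0, 0.0, 0.0, 1.0]]
wrist 326.3256186897358 326.3256186897358 325.7445265189209 205.3707904134429 ['color', 'fx', 'fy', 'cx', 'cy', 'extrinsics']
[[0.418, 0.875, 0.245, 0.27], [-0.908, 0.404, 0.11, -0.426], [-0.002, -0.268, 0.963, 0.373], [0.0, 0.0, 0.0, 1.0]]
```

View pics/scene0.png

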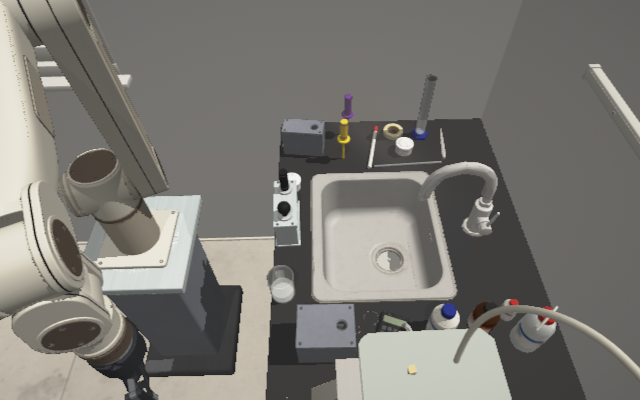

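View pics/top0.png

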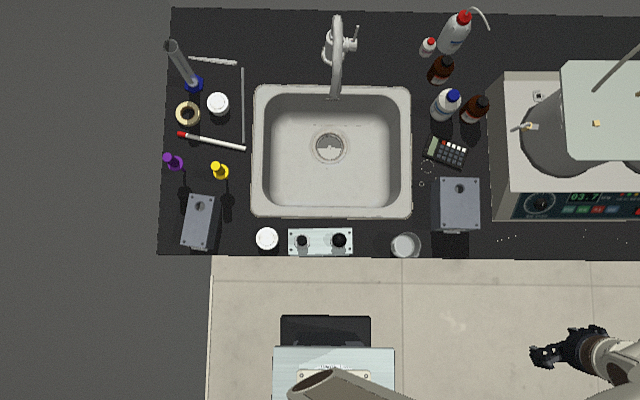

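The top view shows the wide box on the right (hole near 460,188), the narrow one on the left (200,205), and the stand in the middle (320,241). In the scene view the cylinder-handled tool is at (284,180) and the ball awl at (284,208). I'll zoom in on both.

Run:
```python
import cv2, numpy as np
t=cv2.imread("pics/top0.png"); s=cv2.imread("pics/scene0.png")
a=cv2.resize(t[220:262,250:430],None,fx=4.4,fy=4.4,interpolation=cv2.INTER_CUBIC)
b=cv2.resize(t[165:245,420:500],(390,390),interpolation=cv2.INTER_CUBIC)
c=cv2.resize(s[160:250,260:350],(390,390),interpolation=cv2.INTER_CUBIC)
W=792
o=np.zeros((a.shape[0]+390,W,3),np.uint8); o[:a.shape[0],:a.shape[1]]=a; o[a.shape[0]:,:390]=b;o[a.shape[0]:,400:790]=c
cv2.imwrite("pics/zoom0.png",o)
```

```text
(no output)
```

View pics/zoom0.png

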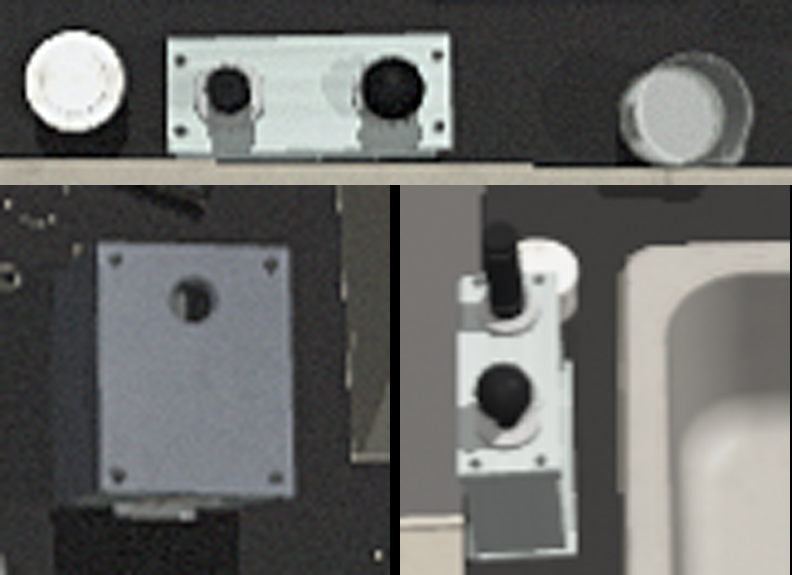

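The cylinder handle sits in the stand's left socket (top view about 302,240), and the ball awl in the right one. The wide box's hole is at about (460,189). Next I'll measure both.

```bash
cat > h.py <<'E'
import cv2, numpy as np
def ray(d,u,v):
    E=np.array(d["extrinsics"]); p=np.array([(u-d["cx"])/d["fx"],-(v-d["cy"])/d["fy"],-1.])
    return E[:3,3],E[:3,:3]@p
def onz(d,u,v,z):
    o,r=ray(d,u,v); return o+r*(z-o[2])/r[2]
def proj(d,P):
    E=np.array(d["extrinsics"]); q=E[:3,:3].T@(np.array(P)-E[:3,3])
    return np.array([d["cx"]+d["fx"]*q[0]/-q[2], d["cy"]-d["fy"]*q[1]/-q[2]])
def big(m,x0,y0,x1,y1):
    k=np.zeros_like(m);k[y0:y1,x0:x1]=m[y0:y1,x0:x1]
    cs,_=cv2.findContours(k,cv2.RETR_EXTERNAL,cv2.CHAIN_APPROX_NONE)
    return max(cs,key=cv2.contourArea)
def cen(c):
    m=cv2.moments(c);return m["m10"]/m["m00"],m["m01"]/m["m00"]
E
python3 - <<'E'
from h import *
from rig import eyes
T=eyes.get_image("top");S=eyes.get_image("scene")
def rect(d,m,win,z):
    c=big(m,*win); b=cv2.boxPoints(cv2.minAreaRect(c)); P=np.array([onz(d,u,v,z) for u,v in b]); P=np.round(P*1000,1)
    L=[np.linalg.norm(P[i]-P[i-1]) for i in range(4)]
    print("rect",np.round(b,1).tolist(),P[:,:2].tolist(),"sides",np.round(L,1),"c",P.mean(0)); return P
g=cv2.cvtColor(T["color"],cv2.COLOR_BGR2GRAY)
print("stand");rect(T,(g>150).astype(np.uint8),(284,224,358,258),.1)
gb=cv2.GaussianBlur(g,(3,3),0)
print("box", gb[200,455],gb[200,425]);rect(T,((gb>85)).astype(np.uint8),(425,170,485,236),.1)
print("nbox");rect(T,((gb>85)).astype(np.uint8),(170,185,225,255),.1)
c=big(((gb<85)).astype(np.uint8),452,180,468,198);print("hole",cen(c),cv2.boundingRect(c),onz(T,*cen(c),.1))
c=big((g<60).astype(np.uint8),295,233,310,247);print("rod",cen(c),cv2.boundingRect(c),onz(T,*cen(c),.176))
c=big((g<60).astype(np.uint8),328,230,350,252);print("ball",cen(c),cv2.boundingRect(c),onz(T,*cen(c),.15))
gs=cv2.cvtColor(S["color"],cv2.COLOR_BGR2GRAY)
c=big((gs<60).astype(np.uint8),328,310,358,335);print("hole scene",cen(c),cv2.boundingRect(c),onz(S,*cen(c),.1))
print("plate s");rect(S,(gs>150).astype(np.uint8),(264,178,302,229),.1)
print("box s");rect(S,((gs>90)).astype(np.uint8),(285,300,362,349),.1)
E
```

```text
stand
rect [[288.0, 228.0], [352.0, 228.0], [352.0, 254.0], [288.0, 254.0]] [[452.3, 121.6], [454.5, -38.3], [389.9, -38.5], [387.8, 120.2]] sides [ 64.5 159.9  64.6 158.7] c [421.125  41.25  100.   ]
box 133 44
rect [[440.0, 177.0], [480.0, 177.0], [480.0, 233.0], [440.0, 233.0]] [[587.7, -262.2], [589.3, -364.6], [446.5, -359.6], [445.1, -258.9]] sides [142.6 102.4 142.9 100.7] c [ 517.15  -311.325  100.   ]
nbox
rect [[179.0, 246.3000030517578], [187.39999389648438, 192.10000610351562], [214.3000030517578, 196.3000030517578], [205.89999389648438, 250.5]] [[403.1, 390.0], [539.1, 376.4], [529.6, 308.5], [393.8, 323.2]] sides [ 67.4 136.7  68.6 136.6] c [466.4   349.525 100.   ]
hole (459.9594594594595, 188.02702702702703) (456, 184, 8, 9) [ 0.56004676 -0.31246623  0.1       ]
rod (301.5238095238095, 240.2116402116402) (297, 236, 10, 10) [0.41809169 0.08587062 0.176     ]
ball (338.8025157232704, 239.92704402515722) (332, 233, 14, 14) [ 0.4214317  -0.00252511  0.15      ]
hole scene (343.91666666666663, 326.5) (343, 325, 3, 4) [ 0.56703102 -0.31472664  0.1       ]
plate s
rect [[272.29998779296875, 227.5], [273.3999938964844, 177.39999389648438], [300.1000061035156, 178.0], [299.0, 228.0]] [[393.1, -40.8], [387.2, 134.4], [464.2, 129.5], [463.3, -44.9]] sides [ 70.3 175.3  77.2 174.4] c [426.95  44.55 100.  ]
box s
rect [[296.0, 304.0], [356.0, 304.0], [356.0, 347.0], [296.0, 347.0]] [[459.2, -257.9], [597.7, -261.9], [590.8, -361.3], [460.9, -357.7]] sides [ 99.8 138.6  99.6 129.9] c [ 527.15 -309.7   100.  ]
```

Run:
```python
from h import *
from rig import eyes
T=eyes.get_image("top");S=eyes.get_image("scene")
def tri(a,b):
    o1,r1=ray(T,*a);o2,r2=ray(S,*b)
    A=np.stack([r1,-r2],1);t=np.linalg.lstsq(A,o2-o1,rcond=None)[0]
    p,q=o1+t[0]*r1,o2+t[1]*r2; return np.round((p+q)/2*1000),round(np.linalg.norm(p-q)*1000,1)
print("lid corner",tri((562,62),(360,336)))
print("mach left-front base",onz(T,492,220,0),onz(T,510,192,.15),onz(T,510,192,.25))
print("rod top", tri((301.5,240.2),(284,170)))
s=S["color"];cv2.imwrite("pics/z1.png",cv2.resize(s[290:400,280:440],None,fx=4.9,fy=4.9,interpolation=cv2.INTER_CUBIC))
```

```text
lid corner (array([ 656., -427.,  442.]), np.float64(178.4))
mach left-front base [ 0.49005075 -0.42943207  0.        ] [ 0.54352478 -0.41866797  0.15      ] [ 0.52705102 -0.37626138  0.25      ]
rod top (array([422.,  87., 181.]), np.float64(8.8))
```

View pics/z1.png

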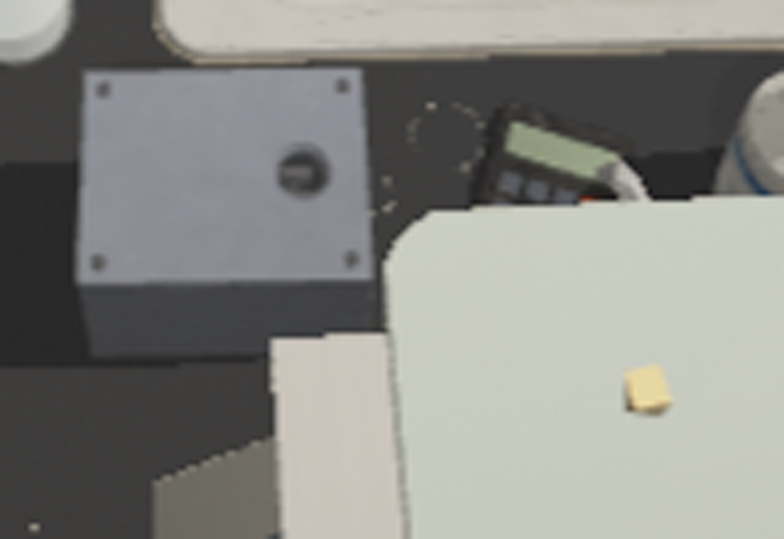

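```bash
python3 -m creep '[[0,0,10,0,0,20,100],[0,0,20,25,60,30,100],[0,0,30,55,120,30,100],[0,0,40,80,180,30,100],[0,0,50,100,240,30,100],[0,0,60,125,300,30,100],[0,0,65.3,145,360,30,100],[0,0,65.3,165,420,30,100],[0,0,65.3,190,480,30,100],[0,0,65.3,207,520,30,100],[0,0,65.3,211,540,30,100],[0,0,65.3,211,540,30,100],[0,0,65.3,211,540,30,100]]'
python3 - <<'E'
from rig import robot, eyes
import cv2, numpy as np
s=robot.sense(); print({k:np.round(v,3).tolist() for k,v in s.items()})
d=eyes.get_image("wrist"); cv2.imwrite("pics/w1.png",d["color"]); print(np.round(d["extrinsics"],3).tolist())
E
```

```text
time_s: 1.98
eef_pos: [0.4195, 0.0851, 0.2612]
ee_rot: [[-0.0, 1.0, -0.001], [-0.0, -0.001, -1.0], [-1.0, -0.0, 0.0]]
contact_force: [-0.1, -1.2, -0.2]
width: 0.0852
{'time_s': 1.975, 'joints': [0.201, 0.086, -0.104, 1.381, -0.0, 1.772], 'joint_vel': [-0.021, -0.008, -0.003, -0.002, 0.003, 0.003], 'joint_torque': [0.519, -29.52, 25.591, -0.034, 0.026, -0.001], 'eef_pos': [0.419, 0.085, 0.261], 'ee_rot': [[-0.0, 1.0, -0.001], [-0.0, -0.001, -1.0], [-1.0, -0.0, 0.0]], 'contact_force': [-0.145, -1.161, -0.154], 'torque': [0.006, -0.049, -0.045], 'width': 0.085}
[[1.0, -0.0, -0.001, 0.418], [0.0, 0.963, 0.269, 0.153], [0.001, -0.269, 0.963, 0.404], [0.0, 0.0, 0.0, 1.0]]
```

View pics/w1.png

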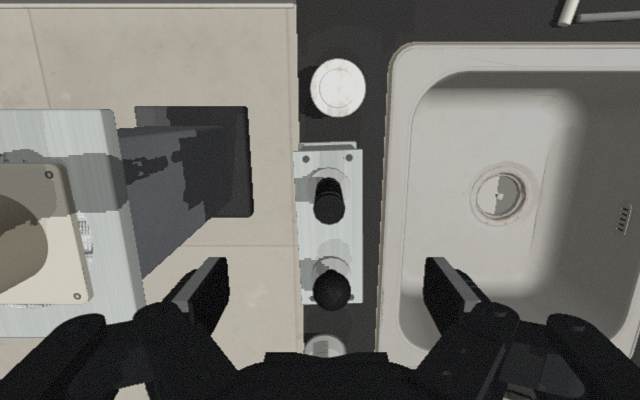

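Run:
```python
from h import *
from rig import eyes
T=eyes.get_image("top");S=eyes.get_image("scene");W=eyes.get_image("wrist")
def tri(A1,a,A2,b):
    o1,r1=ray(A1,*a);o2,r2=ray(A2,*b)
    A=np.stack([r1,-r2],1);t=np.linalg.lstsq(A,o2-o1,rcond=None)[0]
    p,q=o1+t[0]*r1,o2+t[1]*r2; return np.round((p+q)/2*1000),round(np.linalg.norm(p-q)*1000,1)
print("mach",tri(T,(510,192),S,(335.5,359)))
g=cv2.cvtColor(W["color"],cv2.COLOR_BGR2GRAY)
c=big((g>150).astype(np.uint8),292,148,364,306);b=cv2.boxPoints(cv2.minAreaRect(c));P=np.array([onz(W,u,v,.1) for u,v in b]);print(P[:,:2],P.mean(0))
c=big((g<45).astype(np.uint8),310,170,350,232);x,y,w,h=cv2.boundingRect(c);print(x,y,w,h,"rod top",onz(W,x+w/2-.5,y+h-w/2,.176))
c=big((g<45).astype(np.uint8),310,266,352,314);x,y,w,h=cv2.boundingRect(c);print(x,y,w,h)
bt=(x+w/2,y+h-w/2)
print("ball",onz(W,*bt,.15),tri(W,bt,T,(338.8,239.9)))
```

```text
mach (array([ 542., -409.,  171.]), np.float64(4.0))
[[ 0.38786482  0.12298542]
 [ 0.45145103  0.12289554]
 [ 0.45600974 -0.04134997]
 [ 0.38308451 -0.04120329]] [0.41960252 0.04083192 0.1       ]
314 178 30 45 rod top [0.42082963 0.08728587 0.176     ]
313 269 37 42
ball [0.42376965 0.00304964 0.15      ] (array([423.,  -3., 139.]), np.float64(1.9))
```

Rod measured at (0.420, 0.0865), matching across top and wrist views and the stand geometry. I'll go down and grip at about z = 0.128.

```bash
python3 -m creep '[[0,0,0,1,1,-30,100],[0,0,0,1,1,-65,100],[0,0,0,1,1,-100,100],[0,0,0,1,1,-125,100],[0,0,0,1,1,-133,100],[0,0,0,1,1,-133,100],[0,0,0,1,1,-133,20],[0,0,0,1,1,-133,0],[0,0,0,1,1,-133,0],[0,0,0,1,1,-133,0],[0,0,0,1,1,-133,0],[0,0,0,1,1,-133,0]]' 60
python3 - <<'E'
from rig import robot, eyes
import cv2
d=eyes.get_image("wrist"); cv2.imwrite("pics/w2.png",d["color"])
E
```

```text
time_s: 3.68
eef_pos: [0.4212, 0.0868, 0.1288]
ee_rot: [[0.001, 1.0, -0.0], [0.0, -0.0, -1.0], [-1.0, 0.001, -0.0]]
contact_force: [-0.5, -0.8, 6.1]
width: 0.0224
```

View pics/w2.png

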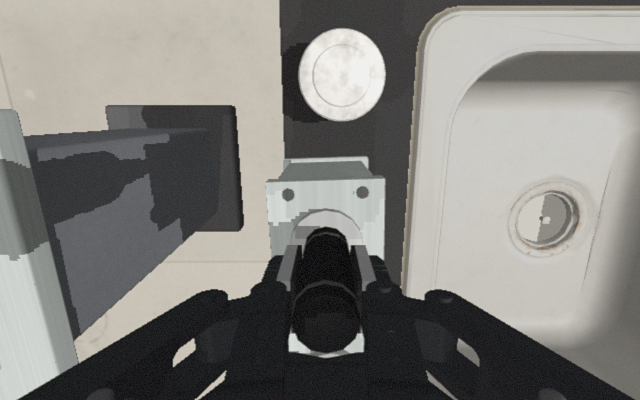

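The handle is between the pads, centred around (325,300), with a width of 22 mm. Next is the lift.

```bash
python3 -m creep '[[0,0,0,0,0,15,0],[0,0,0,0,0,40,0],[0,0,0,0,0,75,0],[0,0,0,0,0,110,0],[0,0,0,0,0,130,0],[0,0,0,0,0,135,0],[0,0,0,0,0,135,0]]'
python3 - <<'E'
from rig import robot, eyes
import cv2,numpy as np
a=eyes.get_image("wrist")["color"];b=eyes.get_image("scene")["color"];c=eyes.get_image("top")["color"]
o=np.zeros((600,800,3),np.uint8);o[:250,:400]=cv2.resize(a,(400,250));o[250:600,:350]=cv2.resize(b[100:250,200:350],(350,350),interpolation=2);o[:400,400:800]=cv2.resize(c[190:270,280:360],(400,400),interpolation=2)
cv2.imwrite("pics/c3.png",o)
E
```

```text
time_s: 4.6
eef_pos: [0.4205, 0.0866, 0.2626]
ee_rot: [[-0.001, 1.0, -0.0], [-0.0, -0.0, -1.0], [-1.0, -0.001, 0.0]]
contact_force: [0.2, 0.2, -0.5]
width: 0.0228
```

View pics/c3.png

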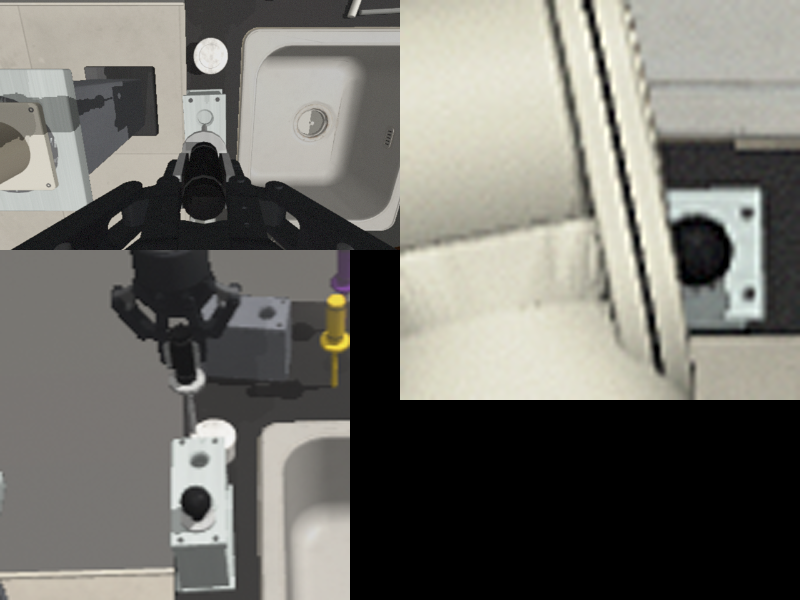

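The rod is out of the socket, collar and steel pin below the jaws. I'll check its tilt against the projection of a vertical rod.

Run:
```python
from h import *
from rig import eyes
S=eyes.get_image("scene");W=eyes.get_image("wrist")
im=cv2.resize(S["color"][130:220,235:335],(700,630)[:2],interpolation=2)
im=cv2.resize(S["color"][140:220,240:340],(750,600),interpolation=2)
for z in (.2345,.1495):
    u,v=proj(S,[.4205,.0866,z]);cv2.circle(im,(int((u+.5-240)*7.5),int((v+.5-140)*7.5)),4,(0,0,255),1)
cv2.imwrite("pics/t4.png",im)
im=cv2.resize(W["color"][150:350,220:430],(630,600),interpolation=2)
for z in (.2345,.1495,.31):
    u,v=proj(W,[.4205,.0866,z]);cv2.circle(im,(int((u+.5-220)*3),int((v+.5-150)*3)),4,(0,0,255),1)
cv2.imwrite("pics/t4w.png",im)
```

```text
(no output)
```

View pics/t4.png

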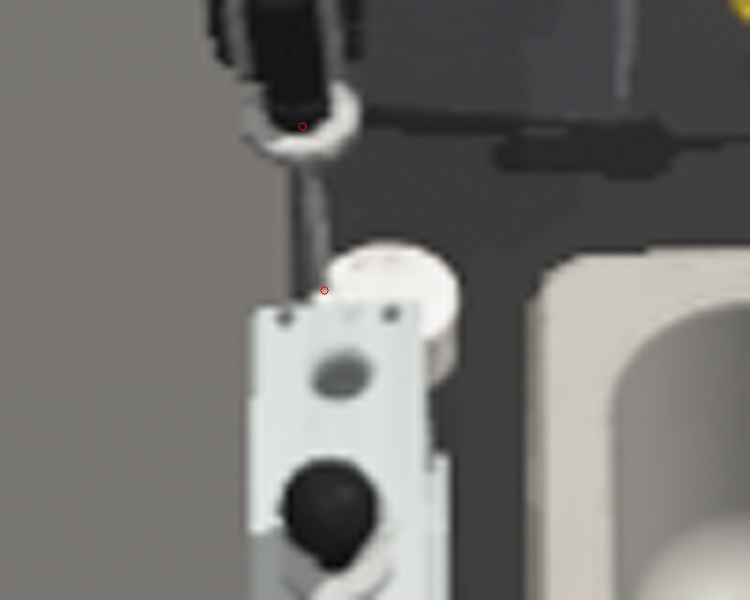

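View pics/t4w.png

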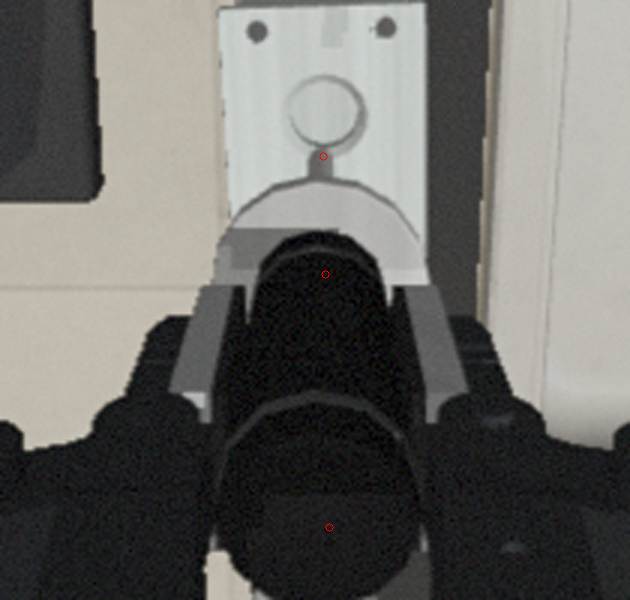

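The rod hangs vertical to about 1–2 mm at the tip: wrist tip at about (321,150) in the zoom, 156 expected. I'll carry it over to the wide box.

```bash
python3 -m creep '[[0,0,0,0,-20,15,0],[0,0,0,0,-60,20,0],[0,0,0,0,-110,20,0],[0,0,0,0,-160,20,0],[0,0,0,5,-210,20,0],[0,0,0,20,-260,20,0],[0,0,0,50,-305,20,0],[0,0,0,80,-345,15,0],[0,0,0,110,-380,5,0],[0,0,0,130,-394,-5,0],[0,0,0,139,-398,-15,0],[0,0,0,139,-398,-20,0],[0,0,0,139,-398,-20,0],[0,0,0,139,-398,-20,0]]'
python3 - <<'E'
from h import *
from rig import robot, eyes
s=robot.sense();p=s["eef_pos"]
W=eyes.get_image("wrist");S=eyes.get_image("scene");T=eyes.get_image("top")
cv2.imwrite("pics/w5.png",W["color"])
o=np.zeros((400,800,3),np.uint8);o[:,:400]=cv2.resize(S["color"][270:370,270:370],(400,400),interpolation=2);o[:,400:]=cv2.resize(T["color"][150:250,410:510],(400,400),interpolation=2)
cv2.imwrite("pics/c5.png",o)
print(p,"tip proj wrist",proj(W,[p[0],p[1],p[2]-.113]),"hole",proj(W,[.56,-.312,.1]), "tip scene",proj(S,[p[0],p[1],p[2]-.113]))
E
```

```text
time_s: 6.6
eef_pos: [0.5596, -0.3107, 0.2445]
ee_rot: [[0.001, 1.0, 0.0], [-0.001, 0.0, -1.0], [-1.0, 0.001, 0.001]]
contact_force: [0.1, 0.6, -1.1]
width: 0.0227
[ 0.55955287 -0.31074032  0.24446416] tip proj wrist [326.56457582 201.61194519] hole [326.90362655 193.96635468] tip scene [340.72417948 319.18226352]
```

View pics/w5.png

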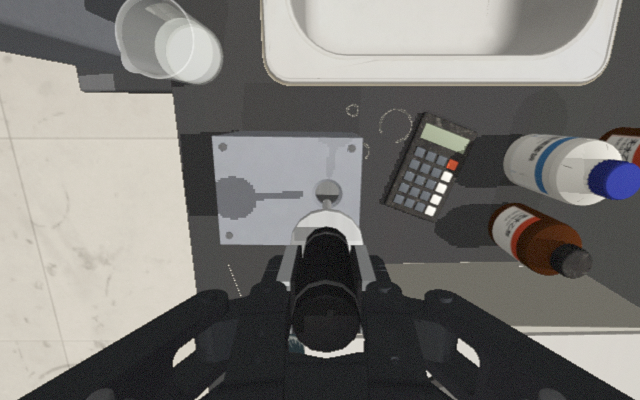

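View pics/c5.png

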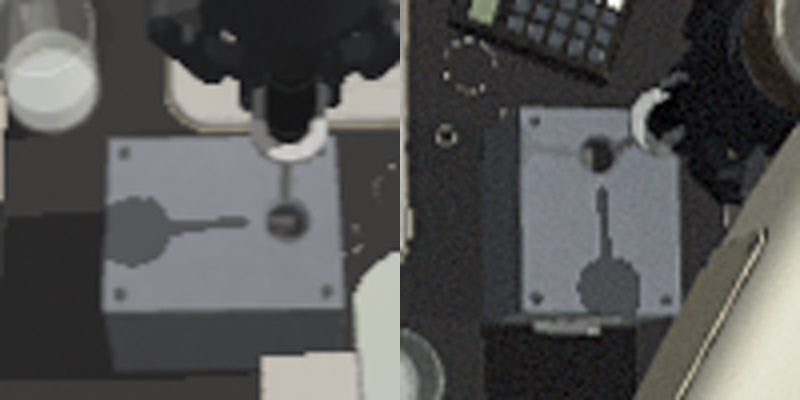

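The hole appears at about (328,192) in the wrist view against (327,194) expected, and the tip is just above it at (326,203). Within clearance; lowering part way.

```bash
python3 -m creep '[[0,0,0,1,0,-12,0],[0,0,0,1,0,-25,0],[0,0,0,1,0,-40,0],[0,0,0,1,0,-60,0],[0,0,0,1,0,-80,0],[0,0,0,1,0,-88,0],[0,0,0,1,0,-88,0]]'
python3 - <<'E'
from h import *
from rig import robot, eyes
W=eyes.get_image("wrist");S=eyes.get_image("scene")
o=np.zeros((400,800,3),np.uint8);o[:,:400]=cv2.resize(S["color"][270:370,270:370],(400,400),interpolation=2);o[:,400:]=cv2.resize(W["color"][120:320,230:430],(400,400),interpolation=2)
cv2.imwrite("pics/c6.png",o)
E
```

```text
time_s: 7.62
eef_pos: [0.5602, -0.311, 0.1542]
ee_rot: [[-0.002, 1.0, -0.0], [0.001, -0.0, -1.0], [-1.0, -0.002, -0.001]]
contact_force: [0.1, -0.5, 0.4]
width: 0.0229
```

View pics/c6.png

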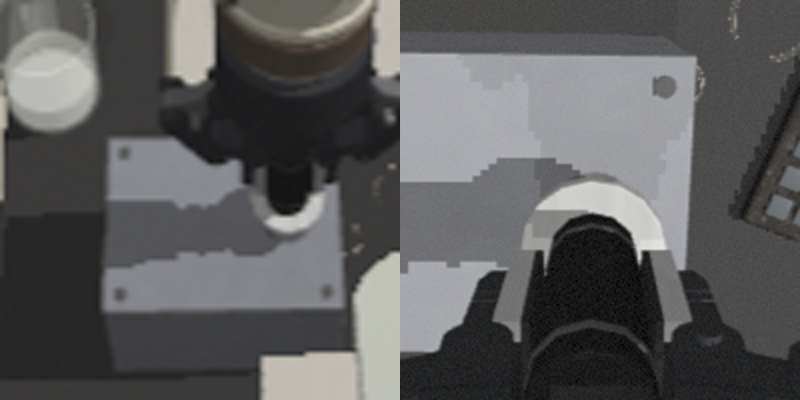

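The rod is inside the hole with no side force. I'll push the last 24 mm.

```bash
python3 -m creep '[[0,0,0,0,0,-6,0],[0,0,0,0,0,-12,0],[0,0,0,0,0,-18,0],[0,0,0,0,0,-22,0],[0,0,0,0,0,-24,0],[0,0,0,0,0,-24,0],[0,0,0,0,0,-24,0],[0,0,0,0,0,-24,0]]'
python3 - <<'E'
from h import *
from rig import robot, eyes
W=eyes.get_image("wrist");S=eyes.get_image("scene");T=eyes.get_image("top")
cv2.imwrite("pics/w7.png",W["color"])
o=np.zeros((400,800,3),np.uint8);o[:,:400]=cv2.resize(S["color"][270:370,270:370],(400,400),interpolation=2);o[:,400:]=cv2.resize(T["color"][165:265,410:510],(400,400),interpolation=2)
cv2.imwrite("pics/c7.png",o)
E
```

```text
time_s: 8.72
eef_pos: [0.5611, -0.3114, 0.1316]
ee_rot: [[0.001, 1.0, -0.0], [-0.0, -0.0, -1.0], [-1.0, 0.001, 0.0]]
contact_force: [0.4, -1.3, 2.1]
width: 0.0228
```

View pics/w7.png

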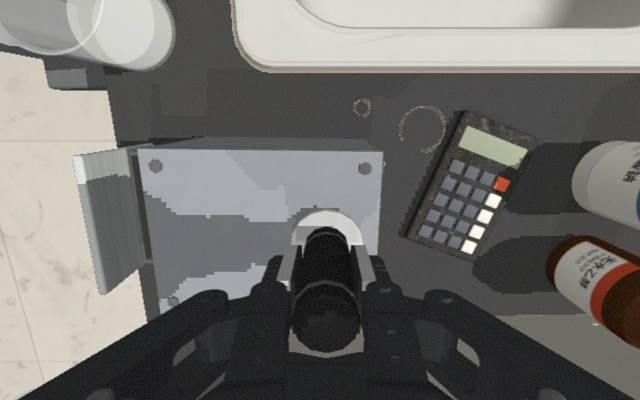

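View pics/c7.png

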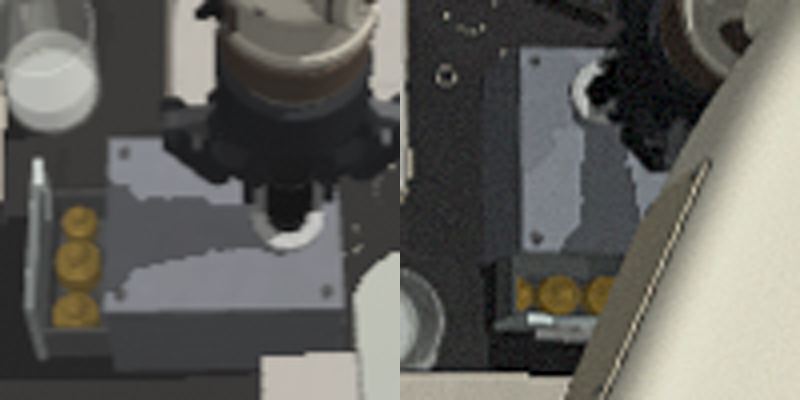

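The drawer has sprung out; the scene view shows it open with the coins visible at left. I'll pull the rod up and retrace the path to the stand.

```bash
python3 -m creep '[[0,0,0,0,0,15,0],[0,0,0,0,0,40,0],[0,0,0,0,0,75,0],[0,0,0,0,0,110,0],[0,0,0,0,0,140,0],[0,0,0,-15,5,152,0],[0,0,0,-50,35,152,0],[0,0,0,-90,80,152,0],[0,0,0,-120,125,152,0],[0,0,0,-136,175,152,0],[0,0,0,-140,225,152,0],[0,0,0,-140,275,152,0],[0,0,0,-140,320,152,0],[0,0,0,-140,355,147,0],[0,0,0,-140,380,140,0],[0,0,0,-140,393,134,0],[0,0,0,-140,398,132,0],[0,0,0,-140,398,132,0],[0,0,0,-140,398,132,0],[0,0,0,-140,398,132,0]]'
python3 - <<'E'
from h import *
from rig import robot, eyes
s=robot.sense();p=s["eef_pos"]
W=eyes.get_image("wrist");S=eyes.get_image("scene")
o=np.zeros((400,800,3),np.uint8);o[:,:400]=cv2.resize(S["color"][140:220,240:320],(400,400),interpolation=2);o[:,400:]=cv2.resize(W["color"][130:330,230:430],(400,400),interpolation=2)
for (d,u0,v0,k,x0) in ((S,240,140,5,0),(W,230,130,2,400)):
    u,v=proj(d,[p[0],p[1],p[2]-.1138]);cv2.circle(o,(int((u+.5-u0)*k)+x0,int((v+.5-v0)*k)),4,(0,0,255),1)
cv2.imwrite("pics/c8.png",o)
E
```

```text
time_s: 11.38
eef_pos: [0.421, 0.0861, 0.2635]
ee_rot: [[0.0, 1.0, -0.001], [-0.0, -0.001, -1.0], [-1.0, 0.0, 0.0]]
contact_force: [0.1, -0.1, -1.5]
width: 0.0223
```

View pics/c8.png

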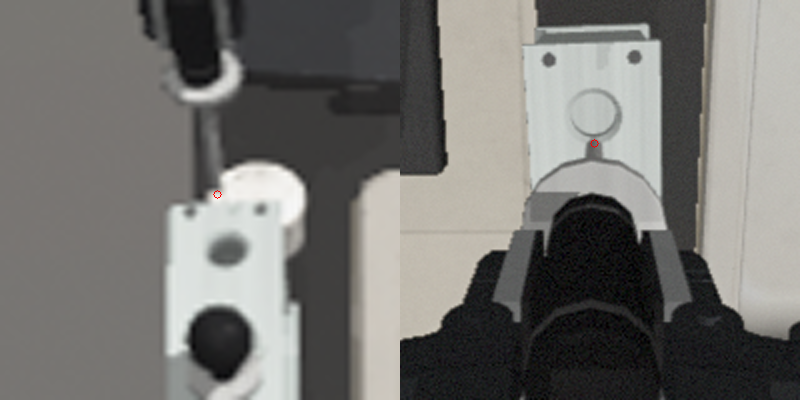

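The rod hangs just as it did after the pick, with the tip mark within 1–2 px and the socket below it. Lowering it in.

```bash
python3 -m creep '[[0,0,0,0,0,-20,0],[0,0,0,0,0,-40,0],[0,0,0,0,0,-60,0],[0,0,0,0,0,-85,0],[0,0,0,0,0,-108,0],[0,0,0,0,0,-122,0],[0,0,0,0,0,-129,0],[0,0,0,0,0,-133,0],[0,0,0,0,0,-134,0],[0,0,0,0,0,-134,0]]'
python3 - <<'E'
from h import *
from rig import robot, eyes
W=eyes.get_image("wrist");S=eyes.get_image("scene")
o=np.zeros((400,800,3),np.uint8);o[:,:400]=cv2.resize(S["color"][140:220,240:320],(400,400),interpolation=2);o[:,400:]=cv2.resize(W["color"][130:330,230:430],(400,400),interpolation=2)
cv2.imwrite("pics/c9.png",o)
E
```

```text
time_s: 12.72
eef_pos: [0.4212, 0.0868, 0.1298]
ee_rot: [[0.001, 1.0, -0.0], [0.0, -0.0, -1.0], [-1.0, 0.001, -0.0]]
contact_force: [-0.5, -0.4, -0.7]
width: 0.0228
```

View pics/c9.png

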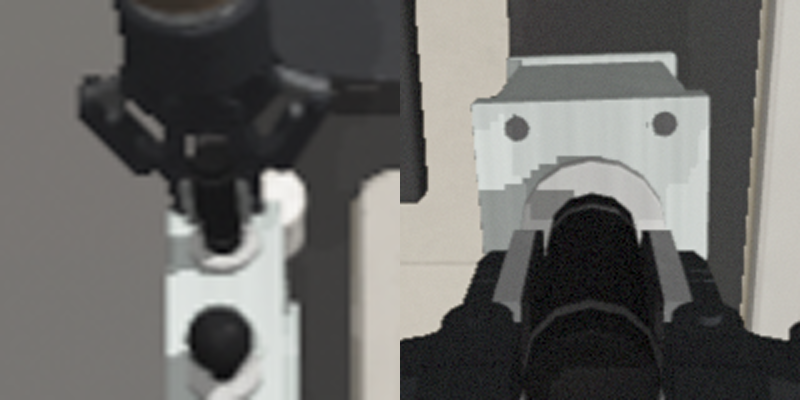

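It's in the socket at z = 0.1298, with no contact felt yet. Feeling down in 1 mm steps.

```bash
python3 -m creep '[[0,0,0,0,0,-1,0],[0,0,0,0,0,-1.5,0],[0,0,0,0,0,-1.5,0]]'; python3 -m creep '[[0,0,0,0,0,-0.5,0],[0,0,0,0,0,-1,0],[0,0,0,0,0,-1,0]]'
```

```text
time_s: 13.2
eef_pos: [0.4213, 0.0868, 0.1288]
ee_rot: [[0.001, 1.0, -0.0], [0.0, -0.0, -1.0], [-1.0, 0.001, -0.0]]
contact_force: [-1.7, -0.5, 5.8]
width: 0.0228
time_s: 13.58
eef_pos: [0.4213, 0.0868, 0.1288]
ee_rot: [[0.002, 1.0, -0.0], [0.001, -0.0, -1.0], [-1.0, 0.002, -0.001]]
contact_force: [-4.4, -0.4, 13.4]
width: 0.0229
```

The collar is on the plate: the height is the same 0.1288 as at the pick, and force is rising. Releasing and going up.

```bash
python3 -m creep '[[0,0,0,0,0,1,35],[0,0,0,0,0,1,45],[0,0,0,0,0,1,70],[0,0,0,0,0,1,90],[0,0,0,0,0,1,90],[0,0,0,0,0,20,90],[0,0,0,0,0,45,90],[0,0,0,0,0,80,90],[0,0,0,0,0,115,90],[0,0,0,0,0,140,90],[0,0,0,-30,-40,145,90],[0,0,0,-60,-90,150,90],[0,0,0,-80,-140,150,90],[0,0,0,-100,-190,150,90],[0,0,0,-120,-240,150,90],[0,0,0,-120,-270,150,90],[0,0,0,-120,-270,150,90],[0,0,0,-120,-270,150,90]]'
python3 - <<'E'
from h import *
from rig import robot, eyes
T=eyes.get_image("top");S=eyes.get_image("scene")
o=np.zeros((600,800,3),np.uint8)
o[:400,:400]=cv2.resize(S["color"][150:250,250:350],(400,400),interpolation=2);o[:400,400:]=cv2.resize(S["color"][280:380,260:360],(400,400),interpolation=2)
o[400:]=cv2.resize(T["color"][170:262,170:540],(800,200),interpolation=2)
cv2.imwrite("pics/c10.png",o);cv2.imwrite("pics/s10.png",S["color"])
g=cv2.cvtColor(T["color"],cv2.COLOR_BGR2GRAY)
c=big((g<60).astype(np.uint8),295,233,310,247);print("rod",cen(c),cv2.boundingRect(c),onz(T,*cen(c),.176))
E
```

```text
time_s: 15.82
eef_pos: [0.3006, -0.1829, 0.2767]
ee_rot: [[-0.0, 1.0, -0.0], [0.001, -0.0, -1.0], [-1.0, -0.0, -0.001]]
contact_force: [-0.9, 1.0, 0.0]
width: 0.0771
rod (301.4346666666666, 240.36266666666666) (297, 236, 10, 10) [0.4177379  0.08607197 0.176     ]
```

View pics/c10.png

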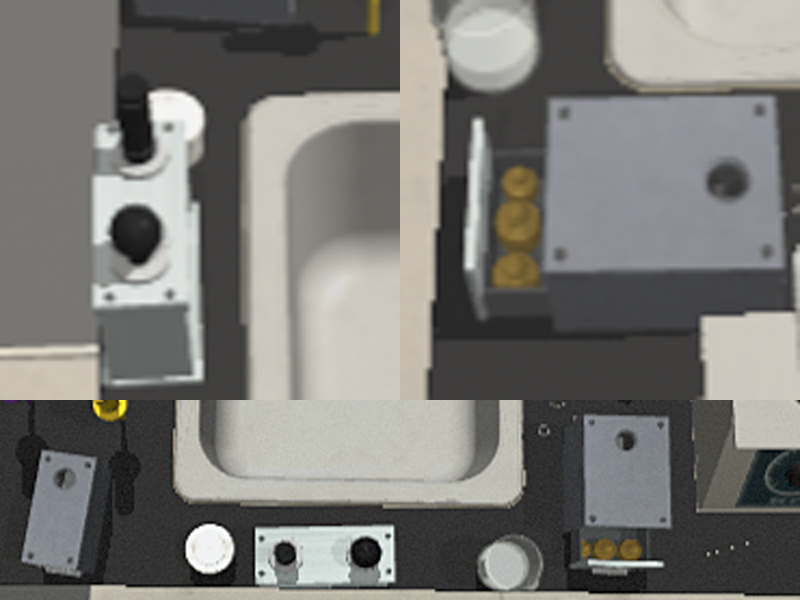

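View pics/s10.png

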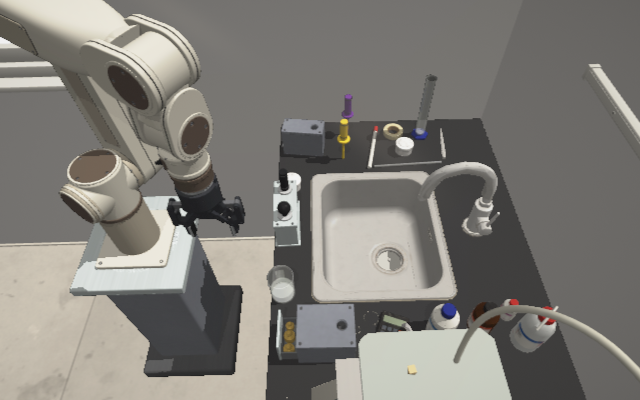

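The rod is back in its original place: top-view pixel (301.4,240.4) against (301.5,240.2) before. The wide drawer is open, the narrow one shut, and the arm is clear of everything. Handing in.

```bash
python3 -c "
from rig import robot
print(robot.job_done())"
```

```text
the job is handed in; nothing more can be done
None
```

The job is done and handed in, with the robot's clock at about 16 s. I took the release rod from the stand's left socket and pushed it down the wide box's hole until its collar was about 3 mm above the box top. The drawer sprang out, and I put the rod back upright in the same socket.

My last checks all agreed:
- **Rod:** when I put it down, it stopped at the same height I had picked it up from, with contact force felt. In the last top view it is within about 0.5 mm of its starting position.
- **Drawers:** the wide box's drawer is out and the narrow box's drawer looks shut.
- **Arm:** it is clear of everything, and the highest contact force I read was about 14 N, though I only read it at the end of each move.

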